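# Clock three prints on the bench counter

### The job

Three fresh prints have just gone into the drying rack: add exactly three to the bench print counter, the machine with the round dial on top, by pressing its lever fully down three times and letting it spring fully back up after each press. Do not press the lever of the hole punch that stands on the same table.

Things in the scene. Friction and masses are not known exactly. Their poses are not given: they have to be found in the camera images.
- counter: Print counter, fixed to the table: grey painted box 90 mm deep, 80 wide, 106 high on a dark 140 x 100 mm foot; on top a round white dial, 64 mm across, with black pointer under a hard clear window (119 mm high in all). Origin: centre of its underside; x points from the lever side to the back, z up. Stands left or right of the middle, heading up to 26 degrees off; lever side towards the robot.
- counter_pad (a point): Middle of the top face of the black pad (45 mm along the lever, 34 across, 10 thick) on the counter's lever, a flat steel bar sloping up out of the box's front. Moves with the lever. Its axes are the counter's when up and tilt with the lever; the pad slopes 19 degrees, down towards the box. Up: 93 mm above the table, 81 mm clear of the box. Fully pressed: 61 mm lower, 8 mm farther from the box.
- count_lever (a joint): Angle of the counter's lever about its level pivot, 45 mm above the table and 135 mm from the pad's middle: 0 = up at rest, 0.46 rad = fully down on its stop. A spring returns it to 0; pushing the pad down takes about 4 N at the top and 8 N at the bottom, more only against the stop.
- count_dial (a joint): Turn of the dial's pointer in rad, clockwise from above; 0 at the start, when it points away from the lever. Each full press turns it on by a tenth of a turn (0.628 rad) in the second half of the lever's way down; it stays there as the lever springs back. A press that is not complete turns it too little or not at all.
- punch_lever (a joint): Angle of the lever of the hole punch, the other machine, on the other side of the middle: bare steel, lower and narrower than the counter, no dial, a steel post on a dark 140 x 110 mm foot with two short pins. Its lever and black pad have the same size and height as the counter's and also face the robot. 0 = up, 0.46 rad = down. Not to be pressed.

How it is judged (in metres and radians):
On the way, in this order (a step that is already met when the one before it is completed fails the run):
1. the counter's lever is pressed right down a first time (value of joint count_lever above 0.4 rad), for 0.04 s.
2. the counter's lever has sprung back up after the first press (value of joint count_lever below 0.08 rad), for 0.04 s.
3. the counter's lever is pressed right down a second time (value of joint count_lever above 0.4 rad), for 0.04 s.
4. the counter's lever has sprung back up after the second press (value of joint count_lever below 0.08 rad), for 0.04 s.
5. the counter's lever is pressed right down a third time (value of joint count_lever above 0.4 rad), for 0.04 s.
6. the counter's lever has sprung back up after the third press (value of joint count_lever below 0.08 rad), for 0.04 s.
At the end, for the whole second after the job is handed in: The dial has advanced by exactly three steps (1.885 rad, within 0.25 rad) and the counter's lever is back up (less than 0.08 rad) (value of joint count_dial between 1.635 and 2.135 rad and value of joint count_lever below 0.08 rad); the robot touches nothing.
It fails at once if the hole punch's lever is pressed (more than 0.12 rad) (value of joint punch_lever above 0.12 rad).
It also fails if it takes over 34 s, if anything falls off the work surface, if the arm or the gripper's body presses on something with over 40 N, if the wrist force passes 120 N, or if a joint passes its speed limit or range.

### The arm

A 6-joint arm with a two-finger parallel gripper is mounted at the origin on the work surface. World frame = base frame: x ahead of the robot, y to its left, z up, the work surface at z = 0. Lengths are in m, angles in degrees, forces in N, time in s.
With the tool pointing down it reaches from about 0.4 to 0.825 m from the base axis. Payload 7 kg.
Tool frame: the origin (TCP) lies midway between the tips of the shut fingers; the grasp point (between the pads) lies 19 mm behind it; y points along the fingers, z is the direction in which the jaws open and shut, and the axes are right-handed (so a half turn about y gives the same grasp; the last joint's range is limited). The gripper opens to 88 mm and grips with 3 to 60 N. Pads are 19 mm wide; open, the fingers measure 130 mm over their backs; the gripper's body (78 mm by 193 mm) begins 47 mm behind the grasp point.
Start: joints at [-58.493, 20.546, 0.682, 0, -70.136, -16.507], TCP at [0.175, -0.652, 0.227] pointing down, gripper open.
Joint ranges: [-176.03, 176.03], [-82.01, 121.73], [-58.28, 71.71], [-173.87, 95.51], [-174.79, -0.11], [-173.66, 173.66]. Speed limits (degrees/s): [136.94, 136.94, 172.46, 180, 180, 180].

### API

Orientations are given as [roll, pitch, yaw] about the fixed x, y, z axes, in that order (R = Rz(yaw) Ry(pitch) Rx(roll)).
In Python, from plant import ctrl gives the robot as it stands.
- The arm moves only by the tool step_arm, never from a script. Its argument "rows" is a list that holds one entry, the list of rows, each a list of 7 numbers: the gripper command: -1 is shut, 1 is fully open, values between are in proportion, then the shift along the world's x, y, z in cm, then the turn, a rotation vector about the world's x, y, z in degrees. In form: [[[fingers, tx, ty, tz, rx, ry, rz], ...]]. A call has 1 to 12 rows; each row shifts and turns the commanded pose from where the row before left it; what a row does not reach is not made up. A row lasts 1/8 s, in which the tool goes at most 62.5 mm and 10.7 degrees, less where a joint would pass 70% of its speed; a pose out of reach is approached as far as the arm can. A call is refused whole if a number of a shift passes 6.25 or a number of a turn 10.7, either way. A call with a gripper value outside its range is refused whole. The fingers move at their own pace and stop on an object; the grip force is fixed at half the most. Time passes only in rows, so rows that do not move let the fingers close. It gives the time, the measured TCP pose, the force and the opening at its end, in the units of the state.
- ctrl.get_obs(): the state, without advancing time (a new reading comes with each control period).
- ctrl.snapshot(name): name is "side" or "top" or "wrist"; returns the picture (480x640x3 uint8, blue, green, red); there is no depth.
- ctrl.camera_params(name): a dict with "vertical_fov" (degrees; the focal length in pixels is half the picture's height over the tangent of half this angle, whatever the lens; pixels are square), "cx", "cy" (the principal point, pixels), "k1" (the pictures are not rectified: a ray, as slopes to the right and down, at radius r is drawn at 1 + k1 r^2 times it, then the intrinsics apply), "rvec" (rotation vector, rad) and "tvec" (3), from world to camera coordinates, as OpenCV has them. Camera axes: x right, y down, z forward; pixel columns grow to the right and rows downward; lengths in m; the calibration is good to about 2 mm. A picture is of the moment at which its call begins: read the wrist's pose just before it. camera_params takes no time and is no camera call; for the wrist camera it gives the pose at the moment of the call.
- ctrl.close_job(): hands the job in, once; it reports no verdict.
The state is a dict: "clock": time; "joint_pos": joint angles; "qvel": joint speeds; "tau": joint torques, N m; "tool_pos": TCP position; "orientation": TCP orientation; "force": force on the tool from outside, world axes, zero at the start; "moment": the same for the moment, N m; "opening": finger opening in m.
Only numpy, scipy, OpenCV 4.12 (cv2) and the standard library are available. Lean on these libraries where they do the work, as an engineer would, in place of code of your own. Each camera call takes 0.05 s, during which the arm holds its last target. There are 200 camera calls.

## Working session

There is one attempt and no reset: what is moved stays moved. The work goes in short steps, Python scripts to look and compute and a tool call to move; the robot and the scene stay as the last step left them, time stands still between calls to the robot, and variables do not carry over. Pictures are saved under pics/ and viewed, about 8 in all and at most 12, crops included, and the job is handed in when it is done.

Besides the shell and the picture viewer there is one more tool, called after "Call:" by a JSON object that holds its "method" and its "body", one argument or row to a line. step_arm: Moves the arm, as the interface text tells. Its arguments: {"type":"object","properties":{"rows":{"type":"array"}},"required":["rows"]}

```bash
mkdir -p pics; cat > h.py <<'E'
import numpy as np, cv2
from plant import ctrl
def ray(cam,u,v):
    p=ctrl.camera_params(cam); f=240/np.tan(np.radians(p['vertical_fov'])/2)
    K=np.array([[f,0,p['cx']],[0,f,p['cy']],[0,0,1.]])
    d=np.array([p['k1'],0,0,0,0.])
    n=cv2.undistortPoints(np.array([[[u,v]]],float),K,d)[0,0]
    R=cv2.Rodrigues(np.array(p['rvec'],float))[0]; t=np.array(p['tvec'],float).ravel()
    return -R.T@t, R.T@np.array([n[0],n[1],1])
def atz(cam,u,v,z):
    o,d=ray(cam,u,v); return o+d*(z-o[2])/d[2]
E
python3 - <<'E'
from h import *
for n in ("top","side"): cv2.imwrite(f"pics/{n}0.png",ctrl.snapshot(n)); print(n,ctrl.camera_params(n), ray(n,320,240))
print(ctrl.get_obs())
E
```

```text
top {'vertical_fov': 49.40942386580454, 'cx': 317.4616625078794, 'cy': 237.29461994676174, 'k1': -0.013915726938057036, 'rvec': array([ 2.18431472, -2.12598119,  0.14587202]), 'tvec': array([-0.03270548,  0.59403761,  1.04393686])} (array([ 0.45293443, -0.01429359,  1.11283449]), array([ 0.12589041, -0.00715071, -0.99204387]))
side {'vertical_fov': 56.66238159658672, 'cx': 318.02170247839416, 'cy': 235.87780598653606, 'k1': 0.0174632776659373, 'rvec': array([ 2.28911458, -0.74099927,  0.29208098]), 'tvec': array([-0.50232141,  0.27786961,  0.53282105])} (array([ 0.3123845 , -0.42695015,  0.57755181]), array([ 0.40029454,  0.54859612, -0.73410632]))
{'clock': 0.1, 'joint_pos': array([-5.84920930e+01,  2.05875392e+01,  6.38817075e-01, -1.65318656e-02,
       -7.01368180e+01, -1.65074594e+01]), 'qvel': array([-0.05794731, -0.11577121,  0.12598204,  0.09165093,  0.05636746,
       -0.09554127]), 'tau': array([-7.52994110e-04, -5.84164560e+01,  2.93750596e+01,  7.01563686e+00,
        1.00877820e-02, -7.62223726e-05]), 'tool_pos': array([ 0.17456457, -0.65157865,  0.22571626]), 'orientation': array([-8.99135693e+01,  9.40619181e-03,  1.49948259e+01]), 'force': array([-0.38563937,  0.29544454, -0.00063592]), 'moment': array([-0.00923861, -0.01271778, -0.03960612]), 'opening': 0.08706923709314533}
```

View pics/top0.png

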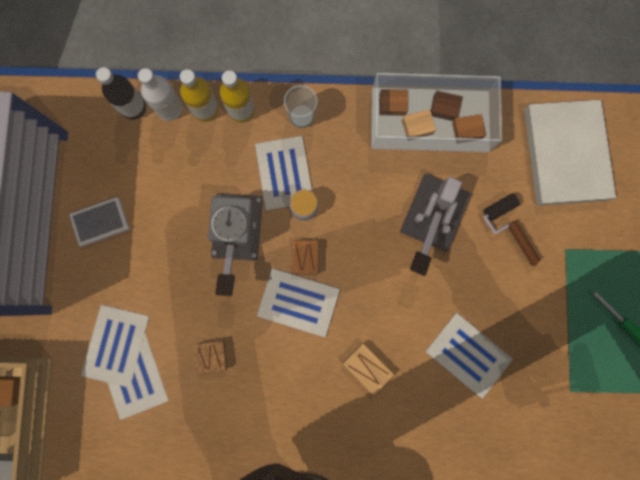

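View pics/side0.png

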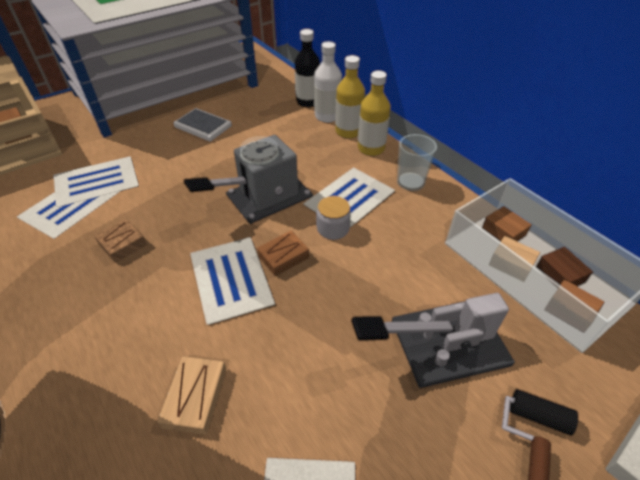

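The top view shows the counter (round dial at px 229,223) on the left with its pad at about (226,285). The punch is on the right, with its pad at (422,263). The side view agrees: counter pad at (199,184).

```bash
python3 - <<'E'
from h import *
im=cv2.imread("pics/top0.png")[180:310,170:300]; a=cv2.resize(im,None,fx=4.5,fy=4.5,interpolation=cv2.INTER_CUBIC)
cv2.imwrite("pics/c1.png",a)
P=atz("top",226,285,.093);D=atz("top",229,223,.117);Q=atz("side",199,184,.093);print(P,D,Q,np.degrees(np.arctan2(*(D-P)[1::-1])),np.hypot(*(D-P)[:2]), atz("top",422,263,.093))
E
```

```text
[0.48902593 0.15905244 0.093     ] [0.60757    0.15508325 0.117     ] [0.48741494 0.15790008 0.093     ] -1.9177087321593524 0.11861050299473282 [ 0.54235265 -0.22294388  0.093     ]
```

View pics/c1.png

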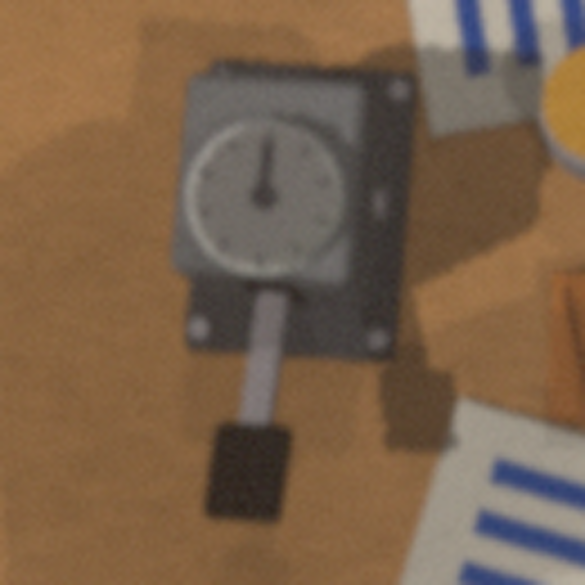

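Call:
{"method": "step_arm", "body": {
  "rows": [
    [[-1, 5, 3, 0, 0, 0, -1.5], [-1, 5, 3, 0, 0, 0, -1.5], [-1, 5, 3, 0, 0, 0, -1.5], [-1, 5, 3, 0, 0, 0, -1.5], [-1, 5, 3, 0, 0, 0, -1.5], [-1, 5, 3, 0, 0, 0, -1.5], [-1, 1, 5.5, 0, 0, 0, -1.5], [-1, 1, 5.5, 0, 0, 0, -1.5], [-1, 1, 5.5, 0, 0, 0, -1.5], [-1, 1, 5.5, 0, 0, 0, -1.5], [-1, 1, 5.5, 0, 0, 0, -1.5], [-1, 1, 5.5, 0, 0, 0, -1.5]]
  ]
}}

```text
clock: 1.6
tool_pos: [0.5345, -0.1402, 0.2264]
orientation: [-90.0, 0.0, -3.1]
force: [0.9, 0.9, -0.0]
opening: 0.0007
```

Call:
{"method": "step_arm", "body": {
  "rows": [
    [[-1, -0.7, 5, 0, 0, 0, 0], [-1, -0.7, 5, 0, 0, 0, 0], [-1, -0.7, 5, 0, 0, 0, 0], [-1, -0.7, 5, 0, 0, 0, 0], [-1, -0.7, 5, 0, 0, 0, 0], [-1, -0.7, 5, 0, 0, 0, 0], [-1, -0.2, 0, -4, 0, 0, 0], [-1, -0.2, 0, -4, 0, 0, 0], [-1, 0, 0, -2, 0, 0, 0], [-1, 0, 0, 0, 0, 0, 0]]
  ]
}}

```text
clock: 2.85
tool_pos: [0.4876, 0.1573, 0.125]
orientation: [-90.1, 0.2, -3.0]
force: [-0.2, 0.4, 0.1]
opening: 0.0007
```

```bash
python3 - <<'E'
from h import *
o=ctrl.get_obs(); print(o['tool_pos'],o['force'])
s=ctrl.snapshot("side")[100:260,130:340];w=ctrl.snapshot("top")[150:310,150:360]
cv2.imwrite("pics/c2.png",cv2.resize(np.hstack([s,w]),(798,304),interpolation=cv2.INTER_CUBIC))
E
```

```text
[0.4875696  0.1573044  0.12501085] [-0.18528519  0.41814495  0.12197235]
```

View pics/c2.png

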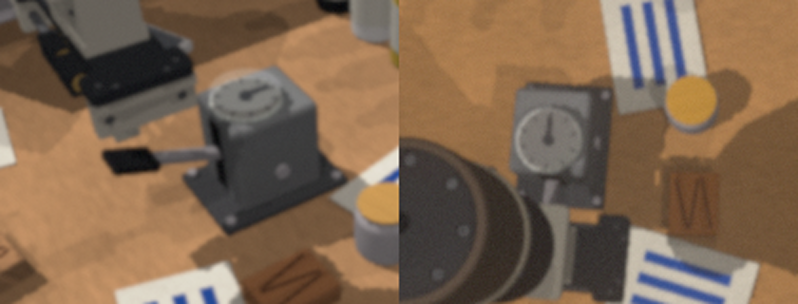

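The shut fingertips sit about 3 cm above the counter's pad, with the gripper body clear of the box. Next I press in stages, watching the force.

Call:
{"method": "step_arm", "body": {
  "rows": [
    [[-1, 0, 0, -1.5, 0, 0, 0], [-1, 0, 0, -1.5, 0, 0, 0], [-1, -0.1, 0, -1, 0, 0, 0], [-1, -0.1, 0, -1, 0, 0, 0], [-1, -0.2, 0, -1, 0, 0, 0], [-1, -0.1, 0, -1, 0, 0, 0], [-1, -0.1, 0, -1, 0, 0, 0], [-1, 0, 0, 0, 0, 0, 0]]
  ]
}}

```text
clock: 3.95
tool_pos: [0.4829, 0.158, 0.0461]
orientation: [-90.0, -0.0, -3.0]
force: [-1.7, -1.0, 6.2]
opening: 0.0003
```

Call:
{"method": "step_arm", "body": {
  "rows": [
    [[-1, -0.1, 0, -0.8, 0, 0, 0], [-1, -0.1, 0, -0.4, 0, 0, 0], [-1, 0, 0, 0, 0, 0, 0]]
  ]
}}

```text
clock: 4.32
tool_pos: [0.4825, 0.1586, 0.0353]
orientation: [-89.9, -0.2, -2.9]
force: [3.9, -2.4, 7.1]
opening: 0.0004
```

Call:
{"method": "step_arm", "body": {
  "rows": [
    [[-1, 0, 0, -0.3, 0, 0, 0], [-1, 0, 0, 0, 0, 0, 0]]
  ]
}}

```text
clock: 4.58
tool_pos: [0.4828, 0.1586, 0.0331]
orientation: [-89.9, -0.2, -2.9]
force: [1.4, -3.5, 14.8]
opening: 0.0007
```

Call:
{"method": "step_arm", "body": {
  "rows": [
    [[-1, 0, 0, -0.3, 0, 0, 0], [-1, 0, 0, 0, 0, 0, 0]]
  ]
}}

```text
clock: 4.82
tool_pos: [0.483, 0.1586, 0.0325]
orientation: [-89.9, -0.3, -2.9]
force: [-8.9, -6.6, 43.9]
opening: 0.0003
```

The force jumped to 44 N at z = 0.0325, so the lever is on its stop. Releasing now, then I'll check the dial.

Call:
{"method": "step_arm", "body": {
  "rows": [
    [[-1, 0.2, 0, 2, 0, 0, 0], [-1, 0.2, 0, 2, 0, 0, 0], [-1, 0.2, 0, 2, 0, 0, 0], [-1, 0.2, 0, 2, 0, 0, 0], [-1, 0, 0, 0.8, 0, 0, 0], [-1, 0, 0, 0, 0, 0, 0], [-1, 0, 0, 0, 0, 0, 0]]
  ]
}}

```text
clock: 5.7
tool_pos: [0.4881, 0.1577, 0.1156]
orientation: [-90.0, 0.1, -3.0]
force: [-0.5, -0.2, -0.9]
opening: 0.0005
```

```bash
python3 - <<'E'
from h import *
o=ctrl.get_obs(); print(o['tool_pos'],o['force'])
s=ctrl.snapshot("side")[100:260,130:340];w=ctrl.snapshot("top")[150:310,150:360]
cv2.imwrite("pics/c3.png",cv2.resize(np.hstack([s,w]),(798,304),interpolation=cv2.INTER_CUBIC))
E
```

```text
[0.48812029 0.15772369 0.11561352] [-0.48304104 -0.17123208 -0.90827544]
```

View pics/c3.png

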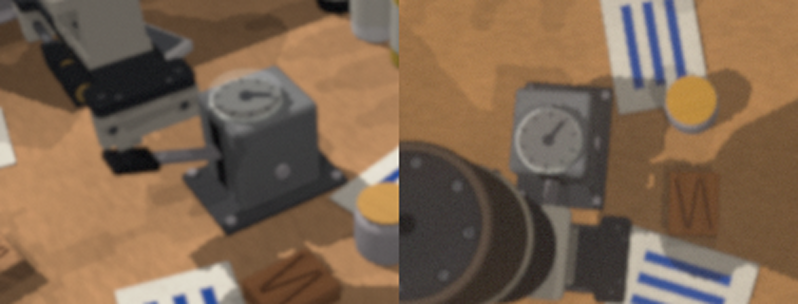

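The dial has moved on one step and the lever is back up. Second press.

Call:
{"method": "step_arm", "body": {
  "rows": [
    [[-1, 0, 0, -1.5, 0, 0, 0], [-1, -0.1, 0, -1.5, 0, 0, 0], [-1, -0.2, 0, -1.2, 0, 0, 0], [-1, -0.2, 0, -1.2, 0, 0, 0], [-1, -0.1, 0, -1.2, 0, 0, 0], [-1, -0.1, 0, -1.2, 0, 0, 0], [-1, -0.1, 0, -0.6, 0, 0, 0], [-1, 0, 0, -0.4, 0, 0, 0], [-1, 0, 0, 0, 0, 0, 0], [-1, 0, 0, 0, 0, 0, 0]]
  ]
}}

```text
clock: 7.05
tool_pos: [0.4827, 0.1582, 0.0324]
orientation: [-89.9, -0.3, -2.9]
force: [-10.7, -7.1, 48.1]
opening: 0.0004
```

On the stop again, at 48 N. Release, then the third press, 1 mm shallower.

Call:
{"method": "step_arm", "body": {
  "rows": [
    [[-1, 0.2, 0, 2, 0, 0, 0], [-1, 0.2, 0, 2, 0, 0, 0], [-1, 0.2, 0, 2, 0, 0, 0], [-1, 0.2, 0, 2, 0, 0, 0], [-1, 0, 0, 0.8, 0, 0, 0], [-1, 0, 0, 0, 0, 0, 0], [-1, 0, 0, 0, 0, 0, 0]]
  ]
}}

```text
clock: 7.92
tool_pos: [0.4881, 0.1577, 0.1155]
orientation: [-90.0, 0.1, -3.0]
force: [0.4, 0.6, 0.3]
opening: 0.0003
```

Call:
{"method": "step_arm", "body": {
  "rows": [
    [[-1, 0, 0, -1.5, 0, 0, 0], [-1, -0.1, 0, -1.5, 0, 0, 0], [-1, -0.2, 0, -1.2, 0, 0, 0], [-1, -0.2, 0, -1.2, 0, 0, 0], [-1, -0.1, 0, -1.2, 0, 0, 0], [-1, -0.1, 0, -1.2, 0, 0, 0], [-1, -0.1, 0, -0.6, 0, 0, 0], [-1, 0, 0, -0.4, 0, 0, 0], [-1, 0, 0, 0, 0, 0, 0], [-1, 0, 0, 0, 0, 0, 0]]
  ]
}}

```text
clock: 9.18
tool_pos: [0.4827, 0.1582, 0.0324]
orientation: [-90.0, -0.3, -2.9]
force: [-11.4, -7.1, 49.3]
opening: 0.0004
```

Call:
{"method": "step_arm", "body": {
  "rows": [
    [[-1, 0.2, 0, 2, 0, 0, 0], [-1, 0.2, 0, 2, 0, 0, 0], [-1, 0.2, 0, 2, 0, 0, 0], [-1, 0.2, 0, 2, 0, 0, 0], [-1, 0, 0, 3, 0, 0, 0], [-1, 0, 0, 5, 0, 0, 0], [-1, 0, 0, 0, 0, 0, 0], [-1, 0, 0, 0, 0, 0, 0]]
  ]
}}

```text
clock: 10.18
tool_pos: [0.4884, 0.1579, 0.1878]
orientation: [-90.0, 0.0, -3.0]
force: [-0.3, 0.6, -0.5]
opening: 0.0006
```

```bash
python3 - <<'E'
from h import *
o=ctrl.get_obs(); print(o['clock'],o['tool_pos'],o['force'])
s=ctrl.snapshot("side")[100:260,130:340];w=ctrl.snapshot("top")[150:310,150:360]
cv2.imwrite("pics/c4.png",cv2.resize(np.hstack([s,w]),(798,304),interpolation=cv2.INTER_CUBIC))
E
```

```text
10.175 [0.48839793 0.1579341  0.18782465] [-0.3341912   0.62260327 -0.50197692]
```

View pics/c4.png

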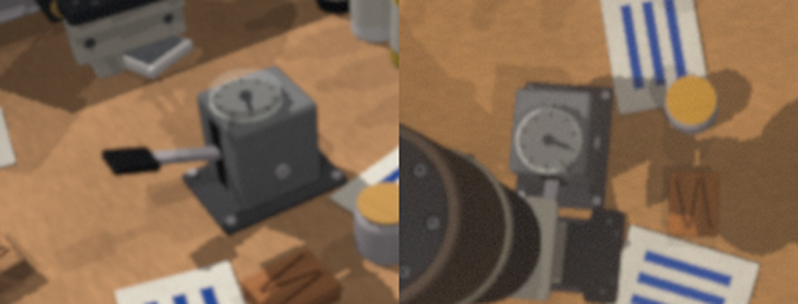

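The pointer in the top view runs from (549,139) to about (567,146), roughly 110° clockwise of its start, which is three steps. The lever is up and the gripper is clear.

```bash
python3 -c "
from plant import ctrl
print(ctrl.close_job())"
```

```text
the job is handed in; nothing more can be done
None
```

I pressed the counter's lever fully down three times with the shut fingertips, let it spring back up after each press, and handed the job in at about 10.3 s.

- **Presses:** each one ended on the stop, with the tool tip at z ≈ 0.0325 m and a vertical force of 44–49 N. I had announced the third press as 1 mm shallower, but it used the same numbers as the second and reached 49 N. This is the tool force at the fingertips, well below the 120 N wrist limit.
- **Last checks:** the final picture shows the dial pointer about 110° clockwise from its start, which fits three steps (108°). The lever was up, and the gripper hung clear about 9 cm above the pad with no force on the tool.
- **Punch:** I only passed over it, with the tool tip 0.227 m above the table, and never went down near its lever. I took no close-up of it afterwards.

No check failed. I judged the pointer's angle by eye, and handing in gave no verdict.

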